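# Drop a used bottle into the lever bin

### The job

Press the red lever of the bin all the way down with the fingertips so that its yellow lid lifts and the used brown bottle rolls off the chute into the bin. Keep it down until the bottle lies inside, then ease the lever back up slowly so that the lid closes fully without slamming. Touch neither the lid nor the used bottle, and leave the other bottles and the cup where they stand.

Things in the scene. Friction and masses are not known exactly. Their poses are not given: they have to be found in the camera images.
- bin: translucent bench-top waste bin, fixed to the bench. Origin on the bench straight below the red lever pad; z up, -x is the way the lever sticks out, +x the lid's hinge side, +y the chute side. In this frame the box spans x 125 to 305 mm, y -100 to 100 mm, with its rim 140 mm high, walls 4 mm, inner floor 8 mm above the bench
- lever_pad (a point): centre of the upper face of the red lever pad (40 mm along the bin's x, 70 mm along its y, 8 mm thick); it moves with the lever. At rest 112 mm above the bench and tilted 0.2 rad (outer edge higher); pressed right down 60 mm above the bench, tilted 0.2 rad the other way, under 5 mm shifted sideways
- lever (a joint): lever angle, rad: 0 at rest (up), 0.4 pressed right down to its stop. Pivot 130 mm from the pad, 78 mm above the bench. Rigidly linked to the lid (lid angle = 2.75 x lever angle), whose weight alone pushes the lever back up; pressing takes 4 to 9 N at first, 1 to 4 N when open. Let go, the lid slams; over 1.5 rad/s (70 mm/s at the pad) counts as a slam
- lid (a joint): opening angle of the lid in rad: 0 closed, 1.1 fully open (lever right down)
- lid_front (a point): top of the middle of the lid's free edge, on the lever side, 196 mm from the hinge axis; 148 mm above the bench when closed. The yellow lid is 192 x 216 x 8 mm, hinged at the bin's +x rim, with a skirt that hangs 30 mm down in front of the chute mouth. Fully open, this edge stands about 320 mm above the bench and has swung away from the lever
- chute_mouth (a point): middle of the lower end of the aluminium chute, 100 mm above the bench at the bin's +y wall. The chute is 90 mm wide (along the bin's x) and rises outwards from here along the bin's +y by 11.5 degrees for 150 mm; its guides reach 155 mm above the bench
- used_bottle: small empty brown bottle with a white cap, 34 mm diameter, 72 mm long, 50 g, lying on the chute across it (its own x is its length), leaning on the lid's skirt. Origin at its middle. It rolls into the bin by itself, within about 2 s, once the lid is open
- medicine_bottle: brown medicine bottle with a white cap standing on the bench beside the lever, 42 mm diameter, 85 mm high; origin at the centre of its underside. Leave alone
- dosing_cup: small white dosing cup standing on the bench beyond the lever's free end, 40 mm diameter, 32 mm high; origin at the centre of its underside. Leave alone
- disinfectant: white bottle with a blue label and blue cap standing beside the lever, 80 mm diameter, 190 mm high; origin at the centre of its underside. Leave alone
Not all that is in view belongs to the job. What is shaped like the used_bottle but black or purple is not meant.

How it is judged:
By the outcome, as a careful person would: the job done as asked, in the order asked, and still so for the second after the job is handed in, with the robot touching nothing.
It also fails if it takes over 42 s, if anything falls off the work surface, if the arm or the gripper's body presses on something with over 40 N, if the wrist force passes 120 N, or if a joint passes its speed limit or range.

### The arm

A 6-joint arm with a two-finger parallel gripper is mounted at the origin on the work surface. World frame = base frame: x ahead of the robot, y to its left, z up, the work surface at z = 0. Lengths are in mm, angles in rad, forces in N, time in s.
With the tool pointing down it reaches from about 275 to 750 mm from the base axis. Payload 10.2 kg.
Tool frame: the origin (TCP) lies at the very end of the fingers, on their centre line; the grasp point (between the pads) lies 19 mm behind it; z points along the fingers, y is the line along which they close (so a half turn about z gives the same grasp; the last joint's range is limited). The gripper opens to 85 mm and grips with 20 to 120 N. Pads are 22 mm wide; open, the fingers measure 114 mm over their backs; the gripper's body (76 mm by 85 mm) begins 54 mm behind the grasp point. The pads swing forward as they close: fully open they stand 13 mm farther back than shut.
Start: joints at [0.894, 0.313, 1.498, -0, 1.331, -0.223], TCP at [230.165, 471.864, 231.294] pointing down, gripper open.
Joint ranges: [-2.94, 2.94], [-0.97, 2.17], [0.19, 2.56], [-1.23, 4.37], [0.02, 3.11], [-2.88, 2.88]. Speed limits (rad/s): [2.39, 2.39, 3.01, 3.14, 3.14, 3.14].

### API

Orientations are given as a unit quaternion [w, x, y, z].
In Python, from rig import ctrl, optics gives the robot as it stands. The module is installed in compiled form; this text tells all that it offers.
- The arm moves only by the shell command python3 -m handwheel 'ROWS' [FORCE]. ROWS is JSON, a list that holds one entry, the list of rows, each a list of 5 numbers: the gripper command: -1 is fully open, 1 is shut, values between are in proportion, then the shift along the world's x, y, z in units of 50 mm (1.0 is 50 mm), then the turn about the world's z in units of 8 degrees (1.0 is 8 degrees). In form: [[[gripper, tx, ty, tz, twist], ...]]. A call has 1 to 10 rows; each row shifts and turns the commanded pose from where the row before left it; what a row does not reach is not made up. A row lasts 1/10 s, in which the tool goes at most 50 mm and 8.59 degrees, less where a joint would pass 70% of its speed; a pose out of reach is approached as far as the arm can. A call is refused whole if a number of a shift passes 1 or a number of a turn 1, either way. A call with a gripper value outside its range is refused whole. The fingers move at their own pace and stop on an object; FORCE is the grip in N (left out, the last holds). Time passes only in rows, so rows that do not move let the fingers close. It gives the time, the measured TCP pose, the force, the opening and the grip force at its end, in the units of the state.
- ctrl.sense(): the state, without advancing time (a new reading comes with each control period).
- optics.capture(name): name is "scene" or "top" or "wrist"; returns a dict with "img" (480x640x3 uint8, blue, green, red), "K" (3x3 intrinsics, pixels), "R" (3x3) and "t" (3): a world point X has camera coordinates R X + t. Camera axes: x right, y down, z forward; pixel columns grow to the right and rows downward; lengths in mm; the calibration is good to about 2 mm. The wrist camera is an equidistant fisheye: a pixel r from the principal point sees the ray r / f radians off the axis. A picture is of the moment at which its call begins. There is no depth.
- ctrl.finish_job(): hands the job in; it is judged then, once.
The state is a dict: "time_s": time; "joints": joint angles; "dq": joint speeds; "tau": joint torques, N m; "eef_pos": TCP position; "ee_rot": TCP orientation; "force": force on the tool from outside, world axes, zero at the start; "wrist_torque": the same for the moment, N m; "grip_width": opening from 0.0 (shut) to 1.0 (fully open); "grip_force": force on a finger pad.
Only numpy, scipy, OpenCV 4.12 (cv2) and the standard library are available. Lean on these libraries where they do the work, as an engineer would, in place of code of your own. Each camera call takes 0.05 s, during which the arm holds its last target. There are 200 camera calls.

## Working session

There is one attempt and no reset: what is moved stays moved. The work goes in short steps, Python scripts to look and compute and a shell command to move; the robot and the scene stay as the last step left them, time stands still between calls to the robot, and variables do not carry over. Pictures are saved under pics/ and viewed, at most 10 in all, crops included, and the job is handed in when it is done.

```bash
mkdir -p pics; cat > h.py <<'E'
import numpy as np, cv2
from rig import ctrl, optics
def snap(n,f):
    d=optics.capture(n); cv2.imwrite(f"pics/{f}.png",d["img"]); np.savez(f"pics/{f}.npz",**d); return d
def onz(f,u,v,z):
    d=np.load(f"pics/{f}.npz"); r=d["R"].T@np.linalg.inv(d["K"])@[u,v,1]; c=-d["R"].T@d["t"]
    return c+r*(z-c[2])/r[2]
def proj(f,X):
    d=np.load(f"pics/{f}.npz"); p=d["K"]@(d["R"]@np.array(X,float)+d["t"]); return p[:2]/p[2]
E
python3 -c "
from h import *
for n in ('top','scene'):
    d=snap(n,n+'0'); print(n,-d['R'].T@d['t'])
print(ctrl.sense())"
```

```text
top [ 471.83393685  124.31332065 1089.79990596]
scene [ 893.79205223 -322.91604252  721.66613347]
{'time_s': 0.1, 'joints': array([ 8.93615960e-01,  3.13415436e-01,  1.49833375e+00, -3.46463636e-05,
        1.33099832e+00, -2.23402592e-01]), 'dq': array([-1.53619463e-05, -2.63594320e-03, -2.53762353e-03, -2.03982480e-03,
       -1.45930527e-03, -6.34656691e-04]), 'tau': array([ 1.97058871e-03, -4.12904155e+01, -2.60142356e+01, -1.86806469e-04,
        3.08704097e-03, -1.42986781e-05]), 'eef_pos': array([230.01964373, 471.68277874, 230.79165609]), 'ee_rot': array([-2.36164716e-04,  2.24943183e-01,  9.74371711e-01, -5.27192672e-04]), 'force': array([ 0.09712348,  0.18169502, -1.13857695]), 'wrist_torque': array([ 0.00013524, -0.0102072 , -0.01938332]), 'grip_force': 0.0, 'grip_width': 0.9992049058111131}
```

View pics/top0.png

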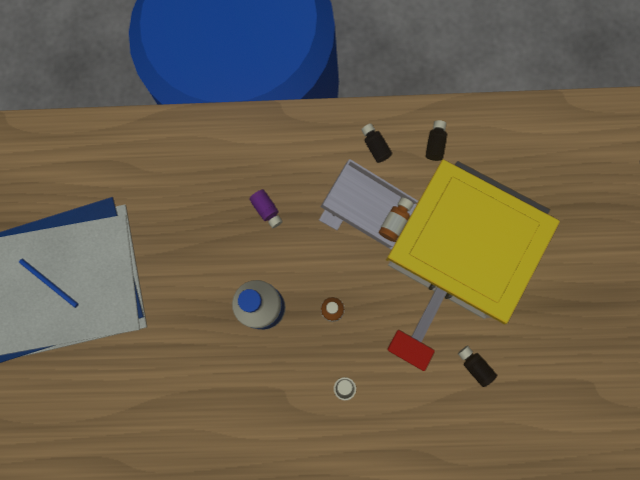

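View pics/scene0.png

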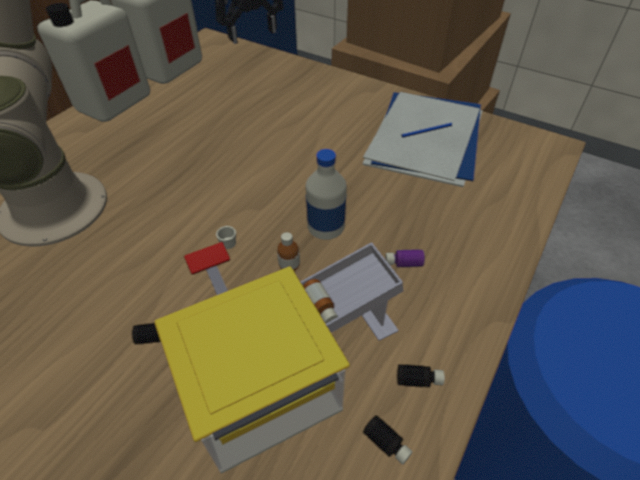

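The top view shows the red pad at (411,350), the lid with corners at (444,160), (558,220), (507,322) and (390,258), the medicine bottle at (332,308), the cup at (345,388) and the disinfectant at (257,305). There are five bottle candidates: brown on the chute (396,219), purple (265,208), and black (377,143), (437,140) and (478,366). Only the brown one on the chute fits the used bottle. I'll check it and the pad in an enlarged crop.

```bash
python3 -c "
from h import *
im=cv2.imread('pics/top0.png'); cv2.imwrite('pics/crop.png',cv2.resize(im[180:400,310:530],None,fx=2.7,fy=2.7,interpolation=cv2.INTER_CUBIC))
m=((im[:,:,2]>110)&(im[:,:,1]<50)&(im[:,:,0]<50)).astype(np.uint8)
c=max(cv2.findContours(m,0,2)[0],key=cv2.contourArea); r=cv2.minAreaRect(c);print(r)
p=onz('top0',*r[0],112);print('pad',p)
L=[onz('top0',u,v,148) for u,v in [(444,160),(558,220),(507,322),(390,258)]]; print(np.round(L))
print([np.linalg.norm(L[i]-L[i-1]) for i in range(4)])
a=(L[0]+L[1]-L[2]-L[3]);print('binx deg',np.degrees(np.arctan2(a[1],a[0])))
b=(L[0]+L[3]-L[1]-L[2]);print('biny deg',np.degrees(np.arctan2(b[1],b[0])))
print('lidfront',(L[2]+L[3])/2)
print('med',onz('top0',332,308,85),'cup',onz('top0',345,388,32),'dis',onz('top0',250,300,190),'black',onz('top0',478,366,17))
im=cv2.imread('pics/scene0.png');m=((im[:,:,2]>110)&(im[:,:,1]<60)&(im[:,:,0]<60)).astype(np.uint8);m[:230]=0;m[280:]=0
c=max(cv2.findContours(m,0,2)[0],key=cv2.contourArea);r=cv2.minAreaRect(c);print(r,onz('scene0',*r[0],112))
"
```

```text
((410.892333984375, 350.4384765625), (42.41987609863281, 22.94642448425293), 29.744882583618164)
pad [457.98251456   5.35866725 112.        ]
[[ 768.  -62.  148.]
 [ 660. -240.  148.]
 [ 499. -144.  148.]
 [ 606.   35.  148.]]
[np.float64(189.06206145180835), np.float64(207.91293580291344), np.float64(187.90473500180315), np.float64(209.29815675865677)]
binx deg -30.868454783005422
biny deg 58.8113789512393
lidfront [552.48391453 -54.24118608 148.        ]
med [532.34897232 132.38538267  85.        ] cup [395.24965176 114.30163     32.        ] dis [541.93310934 257.38239096 190.        ] black [ 426.26535471 -123.63362142   17.        ]
((206.4142608642578, 256.77392578125), (18.506502151489258, 41.62350845336914), 69.22774505615234) [461.87927033   5.43636817 112.        ]
```

View pics/crop.png

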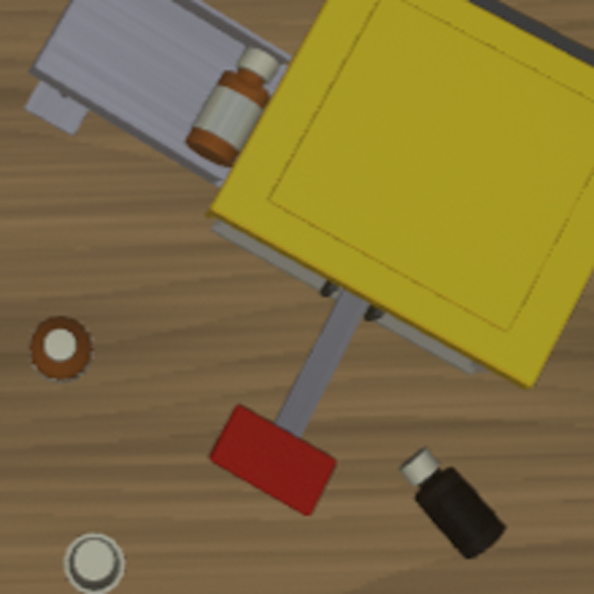

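The crop confirms the brown bottle with the white cap leaning on the lid, and the red pad centre is at about (459,5). The pad lies 112 mm from the lid edge, which agrees with the given geometry. The tool y axis is already nearly along the bin's y. I'll move above the pad with the gripper shut.

```bash
python3 -m handwheel '[[[1,0.35,-0.72,0,-0.1],[1,0.35,-0.72,0,-0.1],[1,0.35,-0.72,0,-0.1],[1,0.35,-0.72,0,-0.1],[1,0.35,-0.72,0,-0.1],[1,0.35,-0.72,0,0],[1,0.35,-0.72,0,0],[1,0.35,-0.72,0,0],[1,0.35,-0.72,0,0],[1,0.35,-0.72,0,0]]]'; python3 -m handwheel '[[[1,0.35,-0.72,-0.2,0],[1,0.35,-0.72,-0.2,0],[1,0.35,-0.68,-0.2,0],[1,0,0,-0.3,0],[1,0,0,-0.2,0],[1,0,0,0,0],[1,0,0,0,0]]]'
```

```text
time_s: 1.1
eef_pos: [405.5, 110.3, 231.2]
ee_rot: [-0.0, 0.259, 0.966, -0.0]
force: [0.7, 0.7, -0.2]
grip_width: 0.001
grip_force: 0.0
time_s: 1.8
eef_pos: [457.6, 6.4, 176.7]
ee_rot: [0.0, 0.258, 0.966, 0.0]
force: [-0.2, 0.2, -0.8]
grip_width: -0.004
grip_force: 0.0
```

```bash
python3 -m handwheel '[[[1,0,0,-0.3,0],[1,0,0,-0.3,0],[1,0,0,-0.3,0],[1,0,0,-0.1,0],[1,0,0,0,0]]]'; python3 -c "
from h import *
snap('scene','s1');im=cv2.imread('pics/s1.png');cv2.imwrite('pics/s1c.png',cv2.resize(im[130:430,90:450],None,fx=2,fy=2))"
```

```text
time_s: 2.3
eef_pos: [457.6, 6.2, 126.5]
ee_rot: [-0.0, 0.258, 0.966, -0.0]
force: [0.9, -0.2, 0.0]
grip_width: 0.002
grip_force: 0.0
```

View pics/s1c.png

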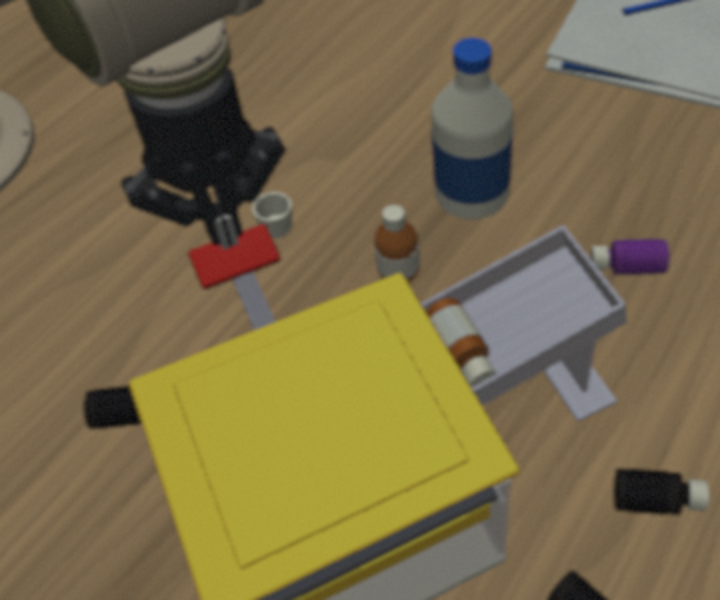

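The fingertips hover over the middle of the pad at about crop pixel (228,240), and nothing is near the gripper. Now I'll press.

```bash
python3 -m handwheel '[[[1,0,0,-0.1,0],[1,0,0,-0.1,0],[1,0,0,-0.08,0],[1,0,0,-0.06,0],[1,0,0,-0.06,0],[1,0,0,-0.08,0],[1,0,0,-0.08,0],[1,0,0,-0.08,0],[1,0,0,-0.08,0],[1,0,0,-0.08,0]]]'; python3 -m handwheel '[[[1,0,0,-0.1,0],[1,0,0,-0.1,0],[1,0,0,-0.1,0],[1,0,0,-0.08,0],[1,0,0,-0.08,0]]]'
```

```text
time_s: 3.35
eef_pos: [457.1, 6.3, 86.2]
ee_rot: [-0.001, 0.259, 0.966, 0.0]
force: [-4.9, 3.7, 6.9]
grip_width: 0.001
grip_force: 3.3
time_s: 3.85
eef_pos: [457.7, 5.9, 63.1]
ee_rot: [0.0, 0.259, 0.966, 0.0]
force: [-0.4, 1.1, 3.5]
grip_width: -0.002
grip_force: 1.7
```

```bash
python3 -m handwheel '[[[1,0,0,-0.04,0],[1,0,0,-0.04,0],[1,0,0,0,0]]]'; python3 -m handwheel '[[[1,0,0,-0.02,0],[1,0,0,0,0]]]';python3 -m handwheel '[[[1,0,0,0,0],[1,0,0,0,0],[1,0,0,0,0],[1,0,0,0,0],[1,0,0,0,0],[1,0,0,0,0],[1,0,0,0,0],[1,0,0,0,0],[1,0,0,0,0],[1,0,0,0,0]]]'; python3 -c "
from h import *
d=snap('scene','s2');e=snap('top','t2');cv2.imwrite('pics/c2.png',np.hstack([d['img'][130:430,90:450],e['img'][100:400,230:590]]))"
```

```text
time_s: 4.15
eef_pos: [458.1, 5.8, 60.9]
ee_rot: [0.001, 0.259, 0.966, -0.0]
force: [-9.2, 2.2, 25.4]
grip_width: -0.005
grip_force: 12.8
time_s: 4.35
eef_pos: [458.2, 5.8, 60.6]
ee_rot: [0.001, 0.259, 0.966, -0.0]
force: [-12.4, 2.2, 34.9]
grip_width: -0.001
grip_force: 18.3
time_s: 5.35
eef_pos: [458.2, 5.8, 60.6]
ee_rot: [0.001, 0.259, 0.966, -0.0]
force: [-12.4, 2.7, 34.8]
grip_width: -0.002
grip_force: 18.3
```

View pics/c2.png

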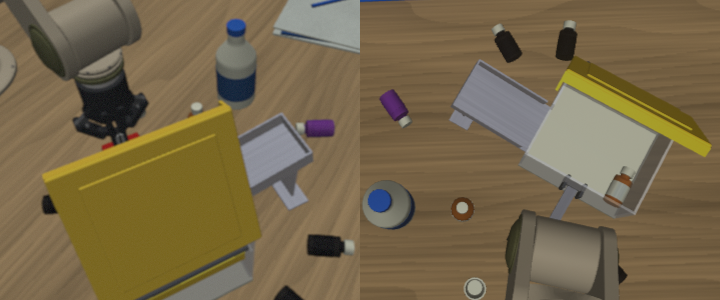

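The lid stands open and the brown bottle is inside the bin near its -y wall, at about top pixel (490,287). I'll hold a little longer, check that it has settled, then ease up.

```bash
python3 -m handwheel '[[[1,0,0,0.02,0],[1,0,0,0,0],[1,0,0,0,0],[1,0,0,0,0],[1,0,0,0,0],[1,0,0,0,0],[1,0,0,0,0],[1,0,0,0,0],[1,0,0,0,0],[1,0,0,0,0]]]'; python3 -c "
from h import *
e=snap('top','t3');a=cv2.imread('pics/t2.png')
print('diff',cv2.absdiff(a,e['img'])[240:330,400:540].max())
p=onz('t3',490,287,25)-[459,5.4,0];t=np.radians(-30.9);print(p[0]*np.cos(t)+p[1]*np.sin(t),-p[0]*np.sin(t)+p[1]*np.cos(t))
cv2.imwrite('pics/c3.png',cv2.resize(e['img'][150:350,380:580],None,fx=2.5,fy=2.5))"
```

```text
time_s: 6.45
eef_pos: [458.1, 5.8, 60.9]
ee_rot: [0.001, 0.259, 0.966, -0.0]
force: [-8.6, 2.4, 25.1]
grip_width: -0.002
grip_force: 12.8
diff 13
173.0440037534637 -81.87264079411906
```

View pics/c3.png

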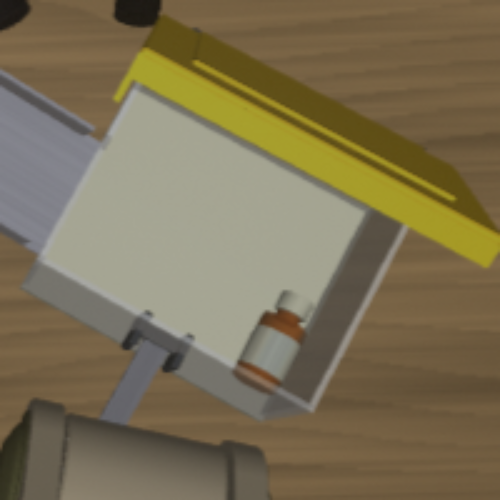

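The bottle is still and lies on the floor at the wall (bin x 173, y -82). Easing up at about 20 mm/s.

```bash
python3 -m handwheel '[[[1,0,0,0.03,0],[1,0,0,0.03,0],[1,0,0,0.04,0],[1,0,0,0.04,0],[1,0,0,0.04,0],[1,0,0,0.04,0],[1,0,0,0.04,0],[1,0,0,0.04,0],[1,0,0,0.04,0],[1,0,0,0.04,0]]]'; python3 -m handwheel '[[[1,0,0,0.04,0],[1,0,0,0.04,0],[1,0,0,0.04,0],[1,0,0,0.04,0],[1,0,0,0.04,0],[1,0,0,0.04,0],[1,0,0,0.04,0],[1,0,0,0.04,0],[1,0,0,0.04,0],[1,0,0,0.04,0]]]';  python3 -m handwheel '[[[1,0,0,0.04,0],[1,0,0,0.04,0],[1,0,0,0.04,0],[1,0,0,0.04,0],[1,0,0,0.03,0],[1,0,0,0.03,0]]]'
```

```text
time_s: 7.5
eef_pos: [457.6, 5.9, 78.5]
ee_rot: [-0.0, 0.259, 0.966, -0.0]
force: [-3.9, 1.5, 4.7]
grip_width: 0.0
grip_force: 2.7
time_s: 8.5
eef_pos: [458.9, 5.2, 99.2]
ee_rot: [0.002, 0.259, 0.966, -0.0]
force: [-0.9, -0.6, 6.5]
grip_width: 0.006
grip_force: 3.1
time_s: 9.1
eef_pos: [460.2, 4.5, 110.7]
ee_rot: [0.004, 0.259, 0.966, -0.0]
force: [4.7, -3.5, 5.0]
grip_width: 0.0
grip_force: 3.1
```

```bash
python3 -m handwheel '[[[1,0,0,0.02,0],[1,0,0,0.02,0],[1,0,0,0.02,0],[1,0,0,0.02,0],[1,0,0,0.02,0],[1,0,0,0.02,0],[1,0,0,0.02,0],[1,0,0,0.02,0],[1,0,0,0.04,0],[1,0,0,0.04,0]]]'; python3 -m handwheel '[[[1,0,0,0.2,0],[1,0,0,0.3,0],[1,0,0,0.4,0],[1,0,0,0.4,0],[1,0,0,0.2,0],[1,0,0,0,0],[1,0,0,0,0]]]'; python3 -c "
from h import *
d=snap('scene','s4');e=snap('top','t4');cv2.imwrite('pics/c4.png',np.hstack([d['img'][130:430,90:450],e['img'][100:400,230:590]]))
a=cv2.imread('pics/scene0.png');print('lid diff',cv2.absdiff(a,d['img'])[300:470,120:345].mean(), cv2.absdiff(cv2.imread('pics/top0.png'),e['img'])[150:330,420:570].mean(),cv2.absdiff(cv2.imread('pics/top0.png'),e['img'])[280:410,230:360].mean())"
```

```text
time_s: 10.1
eef_pos: [457.6, 5.9, 121.4]
ee_rot: [-0.0, 0.259, 0.966, 0.0]
force: [0.7, 0.1, -0.5]
grip_width: -0.002
grip_force: 0.0
time_s: 10.8
eef_pos: [457.4, 5.9, 195.8]
ee_rot: [-0.0, 0.259, 0.966, -0.0]
force: [-0.7, 0.3, -0.5]
grip_width: -0.002
grip_force: 0.0
lid diff 6.341751633986928 2.0366913580246915 0.9530571992110454
```

View pics/c4.png

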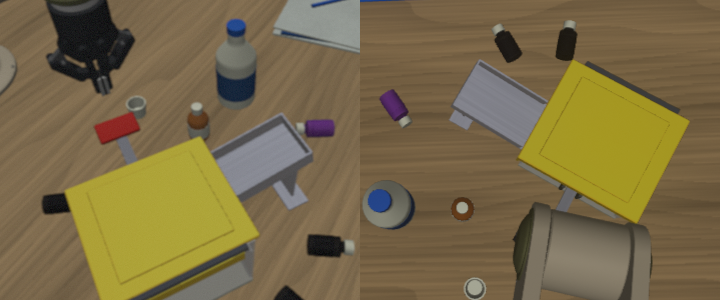

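The lid is closed in its original place, with scene corners at (157,322) and (347,364) as before. The chute is empty, and the bottles and cup have not moved.

```bash
python3 -c "
from rig import ctrl
print(ctrl.finish_job())"
```

```text
the job is handed in; nothing more can be done
None
```

The job is handed in: I pressed the lever right down, the used bottle rolled into the bin, and I eased the lever back up at about 20 mm/s until the lid closed, with the other bottles and the cup left where they stood.

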